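Uncover the red-capped satellite sensor

ROBOT

A 6-joint arm with a two-finger parallel gripper is mounted at the origin on the work surface. World frame = base frame: x ahead of the robot, y to its left, z up, the work surface at z = 0. Lengths are in m, angles in rad, forces in N, time in s.
With the tool pointing down it reaches from about 0.25 to 0.725 m from the base axis. Payload 4 kg.
Tool frame: the origin (TCP) lies on the centre line of the jaws, within the pads' length; the fingertips stand 17 mm ahead of it and the grasp point (between the pads) lies 2 mm behind it; z points along the fingers, x is the direction in which the jaws open and shut, and the axes are right-handed (so a half turn about z gives the same grasp; the last joint's range is limited). The gripper opens to 85 mm and grips with 20 to 120 N. Pads are 22 mm wide; open, the fingers measure 114 mm over their backs; the gripper's body (76 mm by 85 mm) begins 54 mm behind the grasp point. The pads swing forward as they close: fully open they stand 13 mm farther back than shut.
Start: joints at [1.278, 0.241, 0.005, 1.335, 0, 1.571], TCP at [0.144, 0.479, 0.248] pointing down, gripper open.
Joint ranges: [-2.72, 2.72], [-1.05, 1.87], [-1.09, 1.28], [-1.99, 2.15], [-1.42, 1.44], [-3.14, 3.14]. Speed limits (rad/s): [2.79, 2.79, 3.14, 3.14, 3.14, 3.14].

INTERFACE

Orientations are given as a unit quaternion [x, y, z, w].
In Python, from workcell import bot gives the robot as it stands.
- The arm moves only by the tool jog_arm, never from a script. Its arguments are lists of equal length, an entry for each row: "jaw": the closure, from 0 (fully open) to 1 (shut); "linear": the shift along the tool's x, y, z in m, a list of three; "delta_rot": the turn, a rotation vector about the tool's x, y, z in degrees, a list of three. A call has exactly 8 rows; each row is the pose to reach, as a shift and turn from the pose commanded when the call began, along the tool's axes at that moment; what a row does not reach only later rows make up. A row lasts 1/12 s, in which the tool goes at most 41.7 mm and 7.16 degrees, less where a joint would pass 70% of its speed; a pose out of reach is approached as far as the arm can. A call with a gripper value outside its range is refused whole. The fingers move at their own pace and stop on an object; the grip force is fixed at half the most. Time passes only in rows, so rows that repeat a pose let the fingers close, or fill a call up. It gives the time, the measured TCP pose, the force and the opening at its end, in the units of the state.
- bot.get_obs(): the state, without advancing time (a new reading comes with each control period).
- bot.camera(name): name is "scene" or "top"; returns (picture, depth): 384x512x3 uint8, red, green, blue; 384x512 float32, m along the optical axis (not along the pixel's ray), 0 where there is no reading.
- bot.calibration(name): a dict with "fovy" (degrees; the focal length in pixels is half the picture's height over the tangent of half this angle, whatever the lens; pixels are square), "cx", "cy" (the principal point, pixels), "origin" and "orientation" of the camera in the world. Camera axes: x right, y down, z forward; pixel columns grow to the right and rows downward; lengths in m; the calibration is good to about 2 mm. A picture is of the moment at which its call begins. calibration takes no time and is no camera call.
- bot.job_done(): hands the job in, once; it reports no verdict.
The state is a dict: "clock": time; "joint_pos": joint angles; "joint_vel": joint speeds; "tau": joint torques, N m; "eef_pos": TCP position; "tool_rot": TCP orientation; "ft_force": force on the tool from outside, world axes, zero at the start; "ft_torque": the same for the moment, N m; "grip_width": finger opening in m.
Only numpy, scipy, OpenCV 4.12 (cv2) and the standard library are available. Lean on these libraries where they do the work, as an engineer would, in place of code of your own. Each camera call takes 0.05 s, during which the arm holds its last target.

TASK

Take the red protective cover off its satellite sensor: press it down against its spring, turn it a quarter turn anticlockwise (seen from above) while it is down, and lift it off. Set it down gently, right way up, inside the shallow black tray, and leave the blue cover alone on the other sensor.

Things in the scene. Friction and masses are not known exactly. Their poses are not given: they have to be found in the camera images.
- cover_red: Loose red cover, 0.18 kg. Origin: centre of its underside, z up. Grey hub 56 mm in diameter, z 0 to 25.5 mm, with two lugs at its foot, to 36 mm from the axis along +x and -x; red disc, diameter 88, z 25.5 to 31.5; red upright grip bar, 60 long on x, 14 thick on y, z 31.5 to 65.5: grip it across y. Locked at first: x along the sensor's x, origin 38.5 mm above the sensor's.
- sensor_red: Fixed aluminium barrel, diameter 88, rim at 52 mm, on a dark 100 x 100 flange; it wears the red cover. Origin: centre of its underside, on the table, z up. Its spring pushes the cover up (5 N + 0.5 N per mm). Pressed over 5 mm (aim for 8 to 9; 12 is the end), the cover turns anticlockwise only (+ about z); at 62 to 118 degrees (end stop) its lugs are free and it lifts straight off.
- tray: Fixed shallow black tray, 180 x 180 mm outside, walls 5 mm thick and 20 mm high, floor 5 mm thick. Origin: centre of its underside, on the table, z up. The cover stands in it upright, on its hub.
- blue_end (a point): Bystander: top of one end of the grip bar of the blue cover (30 mm from its axis towards its +x, 104 mm above the table), which is like the red one and locked on an equal sensor. Leave it alone: carry the red cover over or around it.
Things that resemble listed ones, but are neither listed nor needed, are in the scene too. Leave any purple look-alike of the sensor_red alone.

How it is judged:
By the outcome, as a careful person would: the job done as asked, in the order asked, and still so for the second after the job is handed in, with the robot touching nothing.
It also fails if it takes over 48 s, if anything falls off the work surface, if the arm or the gripper's body presses on something with over 40 N, if the wrist force passes 120 N, or if a joint passes its speed limit or range.

## Working session

There is one attempt and no reset: what is moved stays moved. The work goes in short steps, Python scripts to look and compute and a tool call to move; the robot and the scene stay as the last step left them, time stands still between calls to the robot, and variables do not carry over. Pictures are saved under pics/ and viewed, and the job is handed in when it is done.

Besides the shell and the picture viewer there is one more tool, called after "Emit:" by a JSON object that holds its "name" and its "arguments". jog_arm: Moves the arm, as the interface text tells. Its arguments: {"type":"object","properties":{"jaw":{"type":"array","items":{"type":"number"}},"linear":{"type":"array","items":{"type":"array","items":{"type":"number"}}},"delta_rot":{"type":"array","items":{"type":"array","items":{"type":"number"}}}},"required":["jaw","linear","delta_rot"]}

```bash
mkdir -p pics; python3 - <<'E'
from workcell import bot
import cv2,numpy as np
for n in("scene","top"):
    p,d=bot.camera(n); np.savez(f"{n}0.npz",p=p,d=d); cv2.imwrite(f"pics/{n}0.png",p[:,:,::-1]); print(n,bot.calibration(n))
print(bot.get_obs())
E
```

```text
scene {'fovy': 51.31759258639159, 'cx': 260.91048189645295, 'cy': 191.06756298254936, 'origin': array([ 1.07448198, -0.1823841 ,  1.0987169 ]), 'orientation': array([ 0.71862204,  0.64549506, -0.16677548, -0.19774838])}
top {'fovy': 43.95047479047468, 'cx': 242.1210691213325, 'cy': 197.93375704608994, 'origin': array([ 0.33912375, -0.08294003,  1.16471296]), 'orientation': array([ 0.70912257, -0.70215668,  0.05209201, -0.03751808])}
{'clock': 0.1, 'joint_pos': array([1.27799952e+00, 2.41368173e-01, 3.82706330e-03, 1.33521847e+00,
       1.35475531e-05, 1.57079274e+00]), 'joint_vel': array([-0.00085749, -0.00174701,  0.0017382 , -0.00028613, -0.00182651,
        0.00071016]), 'tau': array([ 3.20458412e-04, -3.73137653e+01,  2.53010452e+01,  1.08336448e-02,
        5.63916512e-05,  8.76373321e-06]), 'eef_pos': array([0.14415143, 0.4781892 , 0.24747455]), 'tool_rot': array([ 8.02691241e-01,  5.96394004e-01, -7.91986897e-04,  5.79997544e-04]), 'ft_force': array([ 0.05459655, -0.30083834,  0.73056826]), 'ft_torque': array([ 0.03515358,  0.00388469, -0.00986331]), 'grip_width': 0.08533411553281733}
```

View pics/scene0.png

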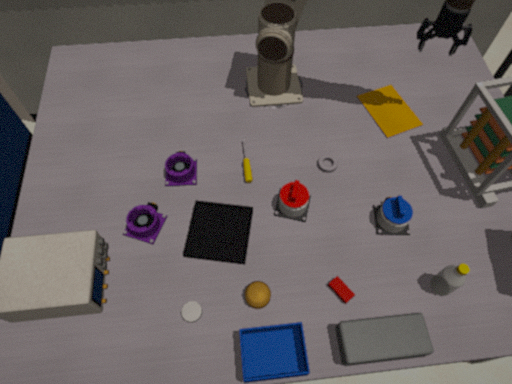

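View pics/top0.png

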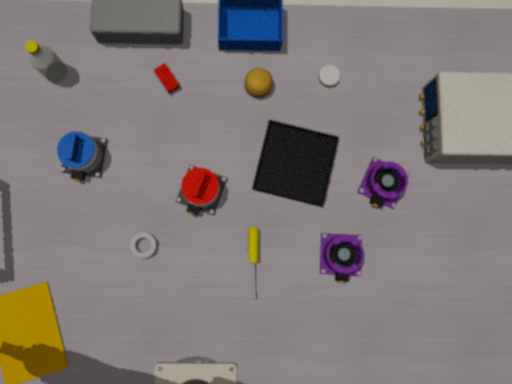

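The top view shows these candidates:
- **Red cover on its sensor:** (201,187). In the scene view it is at (294,195).
- **Red box:** (167,78), loose and flat, so not the cover.
- **Blue cover:** (78,150), the bystander.
- **Purple uncovered look-alikes:** (386,181) and (343,255).
- **Black tray:** (296,163). The blue tray at (250,25) isn't it.

I choose the red one at (201,187) and will check it in a close crop.

```bash
cat > h.py <<'E'
import numpy as np,cv2
from scipy.spatial.transform import Rotation as R
from workcell import bot
def cast(n,uv,z):
    c=bot.calibration(n);f=192/np.tan(np.radians(c['fovy']/2))
    uv=np.atleast_2d(uv).astype(float)
    r=np.c_[(uv[:,0]-c['cx'])/f,(uv[:,1]-c['cy'])/f,np.ones(len(uv))]
    r=R.from_quat(c['orientation']).apply(r);o=np.array(c['origin'])
    return o+r*((z-o[2])/r[:,2])[:,None]
def pts(n,d):
    c=bot.calibration(n);f=192/np.tan(np.radians(c['fovy']/2))
    v,u=np.mgrid[:384,:512];r=np.stack([(u-c['cx'])/f*d,(v-c['cy'])/f*d,d],-1).reshape(-1,3)
    return (R.from_quat(c['orientation']).apply(r)+c['origin']).reshape(384,512,3)
def masks(p):
    h=cv2.cvtColor(p,cv2.COLOR_RGB2HSV)
    red=((h[...,0]<6)|(h[...,0]>174))&(h[...,1]>150)&(h[...,2]>60)
    blue=(h[...,0]>100)&(h[...,0]<125)&(h[...,1]>150)&(h[...,2]>60)
    blk=h[...,2]<45
    return dict(red=red,blue=blue,blk=blk)
E
python3 - <<'E'
from h import *
crops=[]
for n,win in(("top",{'red':(170,160,235,215),'blue':(50,125,110,180),'blk':(245,110,345,215)}),("scene",{'red':(270,170,320,225),'blue':(370,185,420,240),'blk':(175,190,260,270)})):
    z=np.load(f"{n}0.npz");p,d=z['p'],z['d'];P=pts(n,d);M=masks(p)
    for k,(a,b,c,e) in win.items():
        m=np.zeros((384,512),bool);m[b:e,a:c]=M[k][b:e,a:c]
        if k!='blk':
            Q=P[m];Q=Q[np.isfinite(Q).all(1)]
            disc=Q[(abs(Q[:,2]-.07)<.006)];bar=Q[Q[:,2]>.097]
            print(n,k,m.sum(),'z pct',np.percentile(Q[:,2],[2,25,50,75,98]).round(3),'bar n',len(bar))
            if len(bar)>5:
                (cx,cy),(w,h),ang=cv2.minAreaRect(bar[:,:2].astype(np.float32)*1000)
                ev=np.linalg.eigh(np.cov(bar[:,:2].T));v=ev[1][:,1]
                print('  bar centre',bar[:,:2].mean(0).round(4),'rect',round(cx,1),round(cy,1),round(w,1),round(h,1),'axis deg',np.degrees(np.arctan2(v[1],v[0])).round(1),'bar z',np.median(bar[:,2]))
            print('  disc',len(disc),disc[:,:2].min(0).round(4),disc[:,:2].max(0).round(4))
            cr=p[b:e,a:c]; crops.append(cv2.resize(cr,(260,260),interpolation=cv2.INTER_NEAREST))
        else:
            cs=max(cv2.findContours(m.astype(np.uint8),0,1)[0],key=cv2.contourArea)
            q=cast(n,cs[:,0],.018)[:,:2].astype(np.float32)*1000
            print(n,'tray',cv2.minAreaRect(q),'z',np.percentile(P[m][:,2],[2,50,98]).round(3))
cv2.imwrite('pics/crop.png',np.vstack([np.hstack(crops[:2]),np.hstack(crops[2:])])[:,:,::-1])
E
```

```text
top red 1088 z pct [0.064 0.068 0.07  0.072 0.105] bar n 171
  bar centre [ 0.5068 -0.007 ] rect 433.2 -30.2 211.1 44.1 axis deg 177.7 bar z 0.10316641357247902
  disc 863 [ 0.4658 -0.0487] [0.5491 0.0352]
top blue 944 z pct [0.065 0.068 0.07  0.073 0.105] bar n 175
  bar centre [0.5846 0.2762] rect 460.3 117.8 465.6 55.2 axis deg 54.2 bar z 0.10256404595177315
  disc 732 [0.5469 0.2437] [0.6315 0.3273]
top tray ((574.374267578125, -236.76605224609375), (175.36268615722656, 177.22781372070312), 76.4486083984375) z [-0.     0.005  0.021]
scene red 592 z pct [0.066 0.069 0.071 0.073 0.106] bar n 92
  bar centre [ 0.5225 -0.0097] rect 776.5 -92.7 14.4 622.1 axis deg 162.5 bar z 0.10343999136556076
  disc 478 [ 0.4649 -0.0484] [0.5502 0.0383]
scene blue 528 z pct [0.066 0.07  0.071 0.074 0.107] bar n 94
  bar centre [0.6189 0.2607] rect 830.2 68.1 38.1 698.7 axis deg 136.1 bar z 0.10394201074671522
  disc 413 [0.5489 0.2437] [0.6315 0.3289]
scene tray ((578.5694580078125, -235.48263549804688), (176.35174560546875, 181.24996948242188), 76.46405029296875) z [0.001 0.005 0.021]
```

View pics/crop.png

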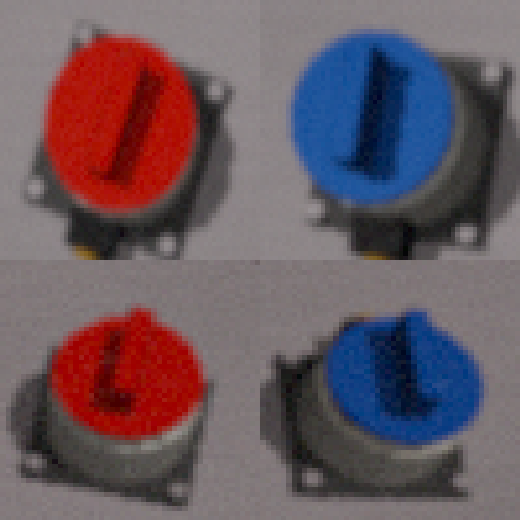

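The crops show a red disc with an upright grip bar on an aluminium barrel and dark flange, which matches cover_red. The blue one is its twin. Next I'll filter the bar points for yaw.

```bash
python3 - <<'E'
from h import *
for n,win in(("top",{'red':(170,160,235,215),'blue':(50,125,110,180)}),("scene",{'red':(270,170,320,225),'blue':(370,185,420,240)})):
    z=np.load(f"{n}0.npz");p,d=z['p'],z['d'];P=pts(n,d);M=masks(p)
    for k,(a,b,c,e) in win.items():
        m=np.zeros((384,512),bool);m[b:e,a:c]=M[k][b:e,a:c]
        Q=P[m]; dc=Q[abs(Q[:,2]-.07)<.006][:,:2]
        hull=cv2.convexHull((dc*1000).astype(np.float32)); el=cv2.minEnclosingCircle(hull); 
        g=(P[...,2]>.098)&(P[...,2]<.108)&m
        bar=P[g]; bar=bar[np.linalg.norm(bar[:,:2]-np.array(el[0])/1000,axis=1)<.045]
        v=np.linalg.eigh(np.cov(bar[:,:2].T))[1][:,1]
        print(n,k,'disc',el,'bar',len(bar),bar[:,:2].mean(0).round(4),cv2.minAreaRect((bar[:,:2]*1000).astype(np.float32)),'ang',np.degrees(np.arctan2(v[1],v[0])).round(1)%180)
o=bot.get_obs();T=R.from_quat(o['tool_rot']).as_matrix();print(T.round(3))
# flange corners top view
z=np.load("top0.npz");c=cv2.resize(z['p'][150:225,165:240],(600,600),interpolation=cv2.INTER_CUBIC);cv2.imwrite('pics/c2.png',c[:,:,::-1])
E
```

```text
top red disc ((507.80340576171875, -5.8638458251953125), 43.79057693481445) bar 167 [ 0.5077 -0.0064] ((507.8320617675781, -6.379722595214844), (14.342019081115723, 60.036460876464844), 70.94123840332031) ang 160.8
top blue disc ((589.8048095703125, 285.0235900878906), 42.92411422729492) bar 168 [0.5904 0.2845] ((590.1885375976562, 284.4601745605469), (16.165742874145508, 59.33036422729492), 82.72742462158203) ang 172.6
scene red disc ((507.7341003417969, -4.216663837432861), 44.34707260131836) bar 88 [ 0.5101 -0.0058] ((508.4388732910156, -5.30419921875), (13.62520980834961, 58.109004974365234), 70.35871887207031) ang 160.0
scene blue disc ((589.9708862304688, 285.64251708984375), 43.23152160644531) bar 86 [0.5933 0.2857] ((592.33984375, 286.1766052246094), (14.78323745727539, 58.702457427978516), 81.45763397216797) ang 171.5
[[ 0.289  0.957 -0.001]
 [ 0.957 -0.289 -0.002]
 [-0.002 -0.    -1.   ]]
```

View pics/c2.png

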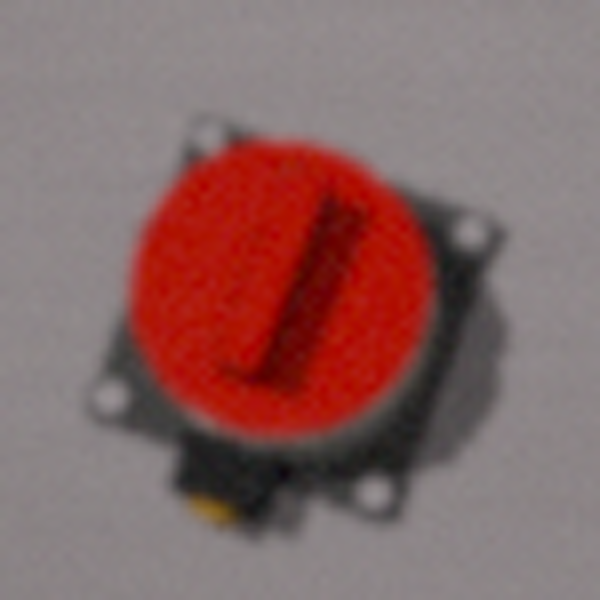

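Emit:
{"name": "jog_arm", "arguments": {"jaw": [0, 0, 0, 0, 0, 0, 0, 0], "linear": [[-0.02, 0.028, 0], [-0.045, 0.06, 0], [-0.07, 0.093, 0], [-0.094, 0.126, 0], [-0.118, 0.159, 0], [-0.142, 0.192, 0], [-0.166, 0.225, 0], [-0.19, 0.258, 0]], "delta_rot": [[0, 0, 0], [0, 0, 0], [0, 0, 0.5], [0, 0, 1], [0, 0, 1.5], [0, 0, 2], [0, 0, 2.5], [0, 0, 2.5]]}}

```text
clock: 0.77
eef_pos: [0.337, 0.2205, 0.2482]
tool_rot: [0.815, 0.579, -0.0, -0.0]
ft_force: [1.0, 0.2, 0.5]
grip_width: 0.0855
```

```bash
cat > go.py <<'E'
import sys
from h import *
# usage: x y z yaw(tool x, deg)
x,y,z,yw=map(float,sys.argv[1:5])
o=bot.get_obs();T=R.from_quat(o['tool_rot']);p=o['eef_pos']
c,s=np.cos(np.radians(yw)),np.sin(np.radians(yw))
G=R.from_matrix(np.array([[c,s,0],[s,-c,0],[0,0,-1]]))
print('t',round(o['clock'],2),'p',p.round(4),'yaw',np.degrees(np.arctan2(*T.as_matrix()[1::-1,0])).round(2),'q',o['joint_pos'].round(3),'F',o['ft_force'].round(1),'M',o['ft_torque'].round(2),'w',round(o['grip_width'],4))
print('lin',T.inv().apply(np.array([x,y,z])-p).round(4),'rot',(T.inv()*G).as_rotvec(degrees=True).round(2))
E
python3 go.py 0.508 -0.0055 0.2 70.7
```

```text
t 0.77 p [0.337  0.2205 0.2482] yaw 70.73 q [ 0.579  0.048 -0.224  1.299  0.     0.916] F [1.  0.2 0.5] M [ 0.05 -0.11  0.01] w 0.0855
lin [-0.1569  0.236   0.0481] rot [-0.01  0.01  0.03]
```

Emit:
{"name": "jog_arm", "arguments": {"jaw": [0, 0, 0, 0, 0, 0, 0, 0], "linear": [[-0.022, 0.033, 0.005], [-0.044, 0.066, 0.01], [-0.066, 0.099, 0.02], [-0.088, 0.132, 0.03], [-0.11, 0.165, 0.04], [-0.132, 0.198, 0.045], [-0.15, 0.226, 0.048], [-0.157, 0.236, 0.048]], "delta_rot": [[0, 0, 0], [0, 0, 0], [0, 0, 0], [0, 0, 0], [0, 0, 0], [0, 0, 0], [0, 0, 0], [0, 0, 0]]}}

```text
clock: 1.43
eef_pos: [0.5091, -0.0074, 0.1988]
tool_rot: [0.817, 0.577, -0.001, 0.0]
ft_force: [-0.0, -0.4, 0.2]
grip_width: 0.0854
```

```bash
python3 go.py 0.508 -0.0055 0.096 70.7
```

```text
t 1.43 p [ 0.5091 -0.0074  0.1988] yaw 70.47 q [-1.40e-02  2.86e-01 -6.50e-02  1.22e+00 -1.00e-03  3.27e-01] F [-0.  -0.4  0.2] M [ 0.02  0.03 -0.08] w 0.0854
lin [ 0.0015 -0.0016  0.1028] rot [-0.03  0.08 -0.23]
```

Emit:
{"name": "jog_arm", "arguments": {"jaw": [0, 0, 0, 0, 0, 0, 0, 0], "linear": [[0.001, -0.001, 0.015], [0.001, -0.001, 0.035], [0.001, -0.001, 0.055], [0.001, -0.001, 0.075], [0.001, -0.001, 0.09], [0.001, -0.001, 0.098], [0.001, -0.001, 0.102], [0.001, -0.001, 0.102]], "delta_rot": [[0, 0, 0], [0, 0, 0], [0, 0, 0], [0, 0, 0], [0, 0, 0], [0, 0, 0], [0, 0, 0], [0, 0, 0]]}}

```text
clock: 2.1
eef_pos: [0.5062, -0.0022, 0.0976]
tool_rot: [0.815, 0.579, -0.001, -0.001]
ft_force: [0.6, 0.3, -0.9]
grip_width: 0.0853
```

```bash
python3 go.py 0.508 -0.0055 0.094 70.7;  python3 - <<'E'
from h import *
p,d=bot.camera("scene");cv2.imwrite('pics/s1.png',cv2.resize(p[130:250,230:380],(750,600),interpolation=cv2.INTER_CUBIC)[:,:,::-1])
E
```

```text
t 2.1 p [ 0.5062 -0.0022  0.0976] yaw 70.75 q [-0.004  0.372 -0.228  0.972  0.     0.332] F [ 0.6  0.3 -0.9] M [-0.02 -0.02  0.03] w 0.0853
lin [-0.0025  0.0028  0.0036] rot [-0.1   0.03  0.05]
```

View pics/s1.png

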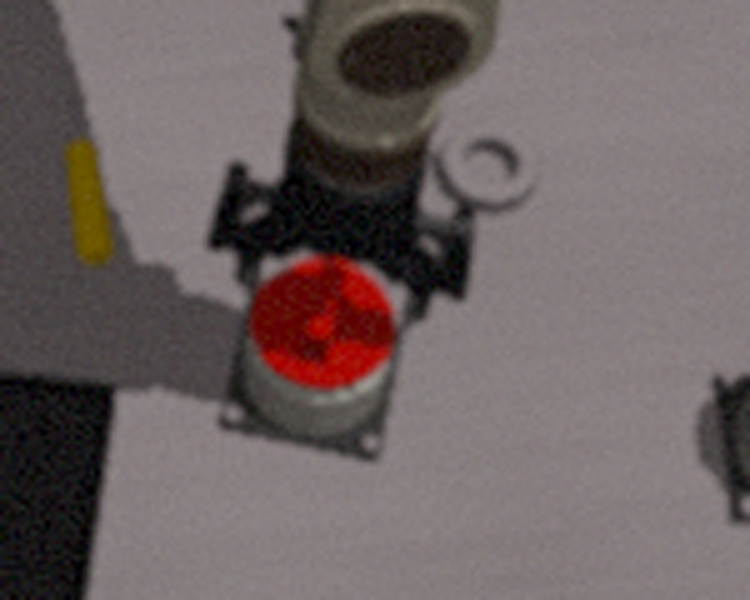

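The gripper straddles the bar, whose end is at about (325,320) in the crop, and it touches nothing. I'll read the settled pose again.

```bash
python3 go.py 0.508 -0.0055 0.094 70.7
```

```text
t 2.15 p [ 0.5069 -0.0023  0.0985] yaw 70.74 q [-0.005  0.371 -0.227  0.972  0.     0.332] F [0.1 0.3 1. ] M [-0.03 -0.02  0.  ] w 0.0852
lin [-0.0027  0.0021  0.0045] rot [-0.01 -0.    0.04]
```

Emit:
{"name": "jog_arm", "arguments": {"jaw": [0, 0, 0, 0, 0, 0, 0, 0], "linear": [[-0.0012, 0.001, 0.002], [-0.0025, 0.0023, 0.0035], [-0.0025, 0.0023, 0.0035], [-0.0025, 0.0023, 0.0035], [-0.0025, 0.0023, 0.0035], [-0.0025, 0.0023, 0.0035], [-0.0025, 0.0023, 0.0035], [-0.0025, 0.0023, 0.0035]], "delta_rot": [[0, 0, 0], [0, 0, 0], [0, 0, 0], [0, 0, 0], [0, 0, 0], [0, 0, 0], [0, 0, 0], [0, 0, 0]]}}

```text
clock: 2.82
eef_pos: [0.5082, -0.0056, 0.0949]
tool_rot: [0.816, 0.579, 0.0, 0.0]
ft_force: [-0.5, 0.6, -0.2]
grip_width: 0.0855
```

```bash
python3 go.py 0.508 -0.0055 0.094 70.7
```

```text
t 2.82 p [ 0.5082 -0.0056  0.0949] yaw 70.72 q [-0.011  0.378 -0.228  0.964 -0.     0.325] F [-0.5  0.6 -0.2] M [0.01 0.04 0.01] w 0.0855
lin [ 0.0001 -0.0002  0.0009] rot [ 0.   -0.    0.02]
```

Emit:
{"name": "jog_arm", "arguments": {"jaw": [0.3, 0.5, 0.6, 0.7, 0.8, 0.9, 1, 1], "linear": [[0, 0, 0], [0, 0, 0], [0, 0, 0], [0, 0, 0], [0, 0, 0], [0, 0, 0], [0, 0, 0], [0, 0, 0]], "delta_rot": [[0, 0, 0], [0, 0, 0], [0, 0, 0], [0, 0, 0], [0, 0, 0], [0, 0, 0], [0, 0, 0], [0, 0, 0]]}}

```text
clock: 3.48
eef_pos: [0.5082, -0.0055, 0.095]
tool_rot: [0.816, 0.579, 0.0, -0.0]
ft_force: [-0.3, 0.6, 1.7]
grip_width: 0.0129
```

```bash
python3 go.py 0.508 -0.0055 0.0865 70.7
```

```text
t 3.48 p [ 0.5082 -0.0055  0.095 ] yaw 70.73 q [-0.011  0.378 -0.228  0.965  0.     0.325] F [-0.3  0.6  1.7] M [0.06 0.15 0.02] w 0.0129
lin [-0.     -0.0002  0.0085] rot [ 0.   -0.01  0.03]
```

Emit:
{"name": "jog_arm", "arguments": {"jaw": [1, 1, 1, 1, 1, 1, 1, 1], "linear": [[0, 0, 0.001], [0, 0, 0.0025], [0, 0, 0.004], [0, 0, 0.0055], [0, 0, 0.007], [0, 0, 0.0085], [0, 0, 0.0085], [0, 0, 0.0085]], "delta_rot": [[0, 0, 0], [0, 0, 0], [0, 0, 0], [0, 0, 0], [0, 0, 0], [0, 0, 0], [0, 0, 0], [0, 0, 0]]}}

```text
clock: 4.15
eef_pos: [0.5083, -0.0055, 0.0866]
tool_rot: [0.815, 0.579, 0.0, 0.0]
ft_force: [-2.7, -0.1, 7.3]
grip_width: 0.013
```

```bash
python3 go.py 0.508 -0.0055 0.0865 70.7
```

```text
t 4.15 p [ 0.5083 -0.0055  0.0866] yaw 70.73 q [-0.011  0.387 -0.239  0.944  0.     0.325] F [-2.7 -0.1  7.3] M [0.1  0.44 0.01] w 0.013
lin [-0.0001 -0.0003  0.0001] rot [ 0.02 -0.01  0.03]
```

The press reads 7.3 N, which matches spring minus weight for about 8.5 mm. Turning now.

Emit:
{"name": "jog_arm", "arguments": {"jaw": [1, 1, 1, 1, 1, 1, 1, 1], "linear": [[0, 0, 0], [0, 0, 0], [0, 0, 0], [0, 0, 0], [0, 0, 0], [0, 0, 0], [0, 0, 0], [0, 0, 0]], "delta_rot": [[0, 0, -3], [0, 0, -8], [0, 0, -13], [0, 0, -18], [0, 0, -23], [0, 0, -27], [0, 0, -30], [0, 0, -30]]}}

```text
clock: 4.82
eef_pos: [0.5092, -0.0056, 0.087]
tool_rot: [0.637, 0.771, 0.001, 0.001]
ft_force: [-1.3, 0.5, 6.9]
grip_width: 0.013
```

```bash
python3 go.py 0.508 -0.0055 0.0865 160.7
```

```text
t 4.82 p [ 0.5092 -0.0056  0.087 ] yaw 100.83 q [-0.011  0.387 -0.238  0.943  0.    -0.2  ] F [-1.3  0.5  6.9] M [0.05 0.12 0.02] w 0.013
lin [ 0.0003 -0.0011  0.0005] rot [  0.11   0.09 -59.87]
```

Emit:
{"name": "jog_arm", "arguments": {"jaw": [1, 1, 1, 1, 1, 1, 1, 1], "linear": [[0, 0, 0], [0, 0, 0], [0, 0, 0], [0, 0, 0], [0, 0, 0], [0, 0, 0], [0, 0, 0], [0, 0, 0]], "delta_rot": [[0, 0, -3], [0, 0, -8], [0, 0, -13], [0, 0, -18], [0, 0, -23], [0, 0, -27], [0, 0, -30], [0, 0, -30]]}}

```text
clock: 5.48
eef_pos: [0.5091, -0.0055, 0.087]
tool_rot: [0.416, 0.909, 0.001, 0.001]
ft_force: [-0.9, 0.1, 6.3]
grip_width: 0.0129
```

Emit:
{"name": "jog_arm", "arguments": {"jaw": [1, 1, 1, 1, 1, 1, 1, 1], "linear": [[0, 0, 0], [0, 0, 0], [0, 0, 0], [0, 0, 0], [0, 0, 0], [0, 0, 0], [0, 0, 0], [0, 0, 0]], "delta_rot": [[0, 0, -3], [0, 0, -8], [0, 0, -13], [0, 0, -18], [0, 0, -23], [0, 0, -27], [0, 0, -30], [0, 0, -30]]}}

```text
clock: 6.15
eef_pos: [0.5082, -0.0053, 0.0867]
tool_rot: [0.166, 0.986, 0.0, 0.0]
ft_force: [-1.4, 1.3, 7.0]
grip_width: 0.013
```

```bash
python3 go.py 0.508 -0.0055 0.0865 160.7; python3 - <<'E'
from h import *
p,d=bot.camera("scene");cv2.imwrite('pics/s2.png',cv2.resize(p[130:250,230:380],(750,600),interpolation=cv2.INTER_CUBIC)[:,:,::-1])
E
```

```text
t 6.15 p [ 0.5082 -0.0053  0.0867] yaw 160.84 q [-1.100e-02  3.870e-01 -2.390e-01  9.440e-01  1.000e-03 -1.247e+00] F [-1.4  1.3  7. ] M [0.28 0.43 0.01] w 0.013
lin [ 0.0001 -0.0002  0.0002] rot [0.05 0.01 0.14]
```

View pics/s2.png

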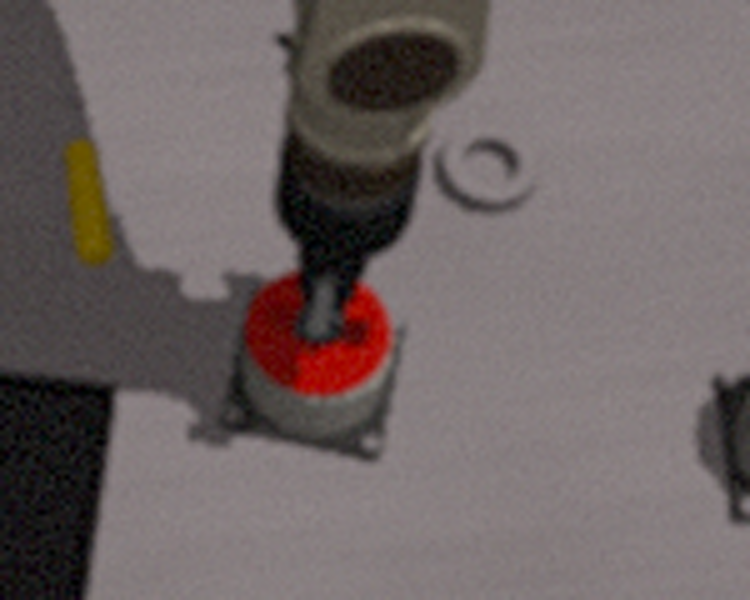

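The bar is hidden by the fingers at (320,300), with the gripper across it after the quarter turn. Lifting straight up, slowly at first.

Emit:
{"name": "jog_arm", "arguments": {"jaw": [1, 1, 1, 1, 1, 1, 1, 1], "linear": [[0, 0, -0.002], [0, 0, -0.005], [0, 0, -0.009], [0, 0, -0.013], [0, 0, -0.017], [0, 0, -0.02], [0, 0, -0.022], [0, 0, -0.022]], "delta_rot": [[0, 0, 0], [0, 0, 0], [0, 0, 0], [0, 0, 0], [0, 0, 0], [0, 0, 0], [0, 0, 0], [0, 0, 0]]}}

```text
clock: 6.87
eef_pos: [0.5082, -0.0059, 0.1085]
tool_rot: [0.168, 0.986, -0.0, 0.0]
ft_force: [-0.1, 0.1, -1.3]
grip_width: 0.013
```

```bash
python3 go.py 0.508 -0.0055 0.2 160.7
```

```text
t 6.87 p [ 0.5082 -0.0059  0.1085] yaw 160.71 q [-1.100e-02  3.630e-01 -2.100e-01  9.980e-01 -1.000e-03 -1.245e+00] F [-0.1  0.1 -1.3] M [ 0.07 -0.05 -0.02] w 0.013
lin [ 0.0003  0.0003 -0.0915] rot [-0.04  0.01  0.01]
```

The force is now just the cover's weight, so it's free. Up, then to the tray.

Emit:
{"name": "jog_arm", "arguments": {"jaw": [1, 1, 1, 1, 1, 1, 1, 1], "linear": [[0, 0, -0.007], [0, 0, -0.02], [0, 0, -0.035], [0, 0, -0.05], [0, 0, -0.063], [0, 0, -0.072], [0, 0, -0.075], [0, 0, -0.075]], "delta_rot": [[0, 0, 0], [0, 0, 0], [0, 0, 0], [0, 0, 0], [0, 0, 0], [0, 0, 0], [0, 0, 0], [0, 0, 0]]}}

```text
clock: 7.53
eef_pos: [0.5086, -0.0057, 0.1841]
tool_rot: [0.167, 0.986, 0.0, 0.001]
ft_force: [0.1, -0.0, -1.9]
grip_width: 0.0131
```

```bash
python3 go.py 0.577 -0.236 0.183 160.7; python3 - <<'E'
from h import *
p,d=bot.camera("scene");cv2.imwrite('pics/s3.png',cv2.resize(p[110:270,180:380],(750,600),interpolation=cv2.INTER_CUBIC)[:,:,::-1])
E
```

```text
t 7.53 p [ 0.5086 -0.0057  0.1841] yaw 160.72 q [-0.011  0.294 -0.095  1.181 -0.    -1.245] F [ 0.1 -0.  -1.9] M [-0.05  0.03 -0.04] w 0.0131
lin [-0.1406 -0.1948  0.0013] rot [0.02 0.09 0.02]
```

View pics/s3.png

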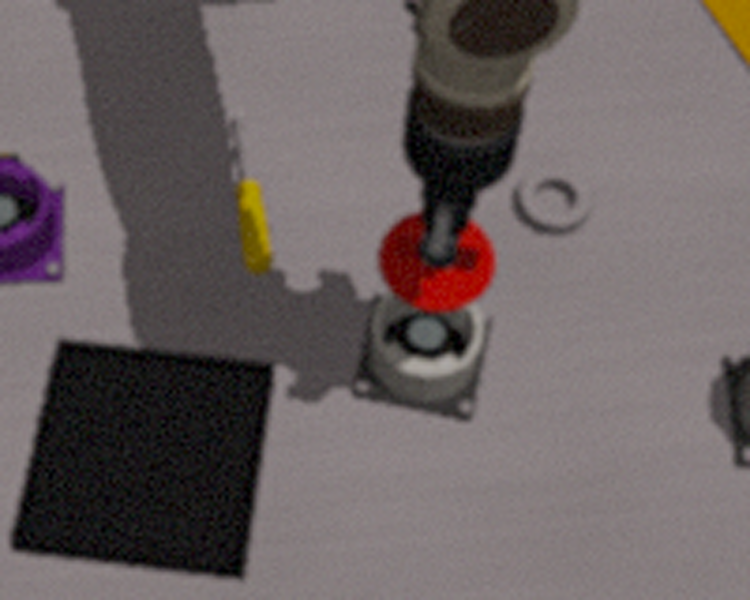

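The picture shows the red cover hanging level in the gripper at (437,260). The bare sensor is below it at (430,340), and the tray is at (145,460).

Emit:
{"name": "jog_arm", "arguments": {"jaw": [1, 1, 1, 1, 1, 1, 1, 1], "linear": [[-0.008, -0.011, 0], [-0.024, -0.033, 0], [-0.044, -0.061, 0], [-0.065, -0.09, 0], [-0.086, -0.119, 0], [-0.107, -0.148, 0], [-0.124, -0.172, 0], [-0.136, -0.188, 0]], "delta_rot": [[0, 0, 0], [0, 0, 0], [0, 0, 0], [0, 0, 0], [0, 0, 0], [0, 0, 0], [0, 0, 0], [0, 0, 0]]}}

```text
clock: 8.25
eef_pos: [0.5741, -0.231, 0.1814]
tool_rot: [0.169, 0.986, -0.0, -0.001]
ft_force: [-0.4, 0.6, -1.9]
grip_width: 0.0126
```

Emit:
{"name": "jog_arm", "arguments": {"jaw": [1, 1, 1, 1, 1, 1, 1, 1], "linear": [[-0.004, -0.006, 0.003], [-0.004, -0.006, 0.012], [-0.004, -0.006, 0.028], [-0.004, -0.006, 0.046], [-0.004, -0.006, 0.064], [-0.004, -0.006, 0.08], [-0.004, -0.006, 0.09], [-0.004, -0.006, 0.094]], "delta_rot": [[0, 0, 0], [0, 0, 0], [0, 0, 0], [0, 0, 0], [0, 0, 0], [0, 0, 0], [0, 0, 0], [0, 0, 0]]}}

```text
clock: 8.92
eef_pos: [0.5742, -0.2327, 0.0862]
tool_rot: [0.167, 0.986, 0.001, -0.003]
ft_force: [-1.1, 0.4, -2.9]
grip_width: 0.013
```

```bash
python3 - <<'E'
from h import *
p,d=bot.camera("scene");cv2.imwrite('pics/s4.png',cv2.resize(p[130:290,150:350],(750,600),interpolation=cv2.INTER_CUBIC)[:,:,::-1])
E
python3 go.py 0.577 -0.236 0.0615 160.7
```

```text
t 8.97 p [ 0.5746 -0.2331  0.0866] yaw 160.8 q [-0.386  0.586  0.096  1.086  0.    -1.621] F [-0.8  0.1 -2.4] M [ 0.01  0.01 -0.  ] w 0.013
lin [-0.0034 -0.002   0.0251] rot [ 0.03 -0.29  0.1 ]
```

View pics/s4.png

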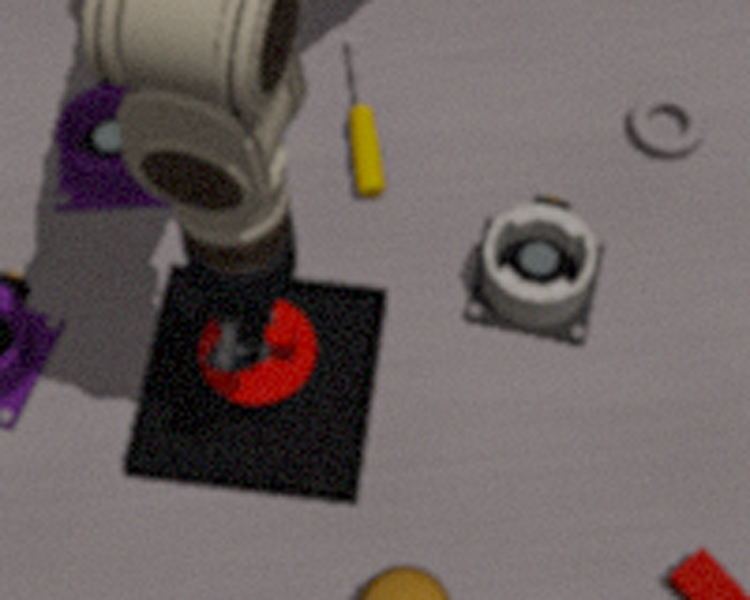

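The cover is over the tray: disc at (258,350), tray spanning (125–385, 270–500). It is about 25 mm above rest, so I'll lower it gently.

Emit:
{"name": "jog_arm", "arguments": {"jaw": [1, 1, 1, 1, 1, 1, 1, 1], "linear": [[-0.001, -0.001, 0.003], [-0.002, -0.002, 0.007], [-0.003, -0.002, 0.011], [-0.003, -0.002, 0.015], [-0.003, -0.002, 0.018], [-0.003, -0.002, 0.02], [-0.003, -0.002, 0.021], [-0.003, -0.002, 0.021]], "delta_rot": [[0, 0, 0], [0, 0, 0], [0, 0, 0], [0, 0, 0], [0, 0, 0], [0, 0, 0], [0, 0, 0], [0, 0, 0]]}}

```text
clock: 9.63
eef_pos: [0.5783, -0.2378, 0.068]
tool_rot: [0.167, 0.986, 0.0, -0.0]
ft_force: [0.3, -0.0, -1.3]
grip_width: 0.0128
```

```bash
python3 go.py 0.577 -0.236 0.0615 160.7
```

```text
t 9.63 p [ 0.5783 -0.2378  0.068 ] yaw 160.72 q [-0.39   0.61   0.086  1.047  0.    -1.624] F [ 0.3 -0.  -1.3] M [ 0.03 -0.04  0.  ] w 0.0128
lin [0.0018 0.0013 0.0065] rot [ 0.   -0.03  0.02]
```

Emit:
{"name": "jog_arm", "arguments": {"jaw": [1, 1, 1, 1, 1, 1, 1, 1], "linear": [[0, 0, 0.001], [0, 0, 0.002], [0, 0, 0.003], [0, 0, 0.004], [0, 0, 0.005], [0, 0, 0.0055], [0, 0, 0.006], [0, 0, 0.006]], "delta_rot": [[0, 0, 0], [0, 0, 0], [0, 0, 0], [0, 0, 0], [0, 0, 0], [0, 0, 0], [0, 0, 0], [0, 0, 0]]}}

```text
clock: 10.3
eef_pos: [0.5784, -0.2378, 0.0622]
tool_rot: [0.167, 0.986, 0.0, -0.0]
ft_force: [0.1, -0.4, -1.7]
grip_width: 0.0129
```

```bash
python3 go.py 0.577 -0.236 0.0615 160.7
```

```text
t 10.3 p [ 0.5784 -0.2378  0.0622] yaw 160.72 q [-0.39   0.616  0.079  1.034  0.    -1.624] F [ 0.1 -0.4 -1.7] M [ 0.02 -0.03 -0.05] w 0.0129
lin [0.0019 0.0012 0.0007] rot [ 0.   -0.01  0.02]
```

Not touching yet, so down in half-millimetre steps.

Emit:
{"name": "jog_arm", "arguments": {"jaw": [1, 1, 1, 1, 1, 1, 1, 1], "linear": [[0, 0, 0.0003], [0, 0, 0.0005], [0, 0, 0.0007], [0, 0, 0.001], [0, 0, 0.001], [0, 0, 0.001], [0, 0, 0.001], [0, 0, 0.001]], "delta_rot": [[0, 0, 0], [0, 0, 0], [0, 0, 0], [0, 0, 0], [0, 0, 0], [0, 0, 0], [0, 0, 0], [0, 0, 0]]}}

```text
clock: 10.97
eef_pos: [0.5785, -0.2379, 0.0616]
tool_rot: [0.167, 0.986, -0.0, 0.0]
ft_force: [-1.1, 0.8, 1.5]
grip_width: 0.0129
```

Contact: the force rose from −1.7 to +1.5 N. Releasing.

Emit:
{"name": "jog_arm", "arguments": {"jaw": [0.8, 0.75, 0.7, 0.6, 0.5, 0.3, 0, 0], "linear": [[0, 0, 0], [0, 0, 0], [0, 0, 0], [0, 0, 0], [0, 0, 0], [0, 0, 0], [0, 0, 0], [0, 0, 0]], "delta_rot": [[0, 0, 0], [0, 0, 0], [0, 0, 0], [0, 0, 0], [0, 0, 0], [0, 0, 0], [0, 0, 0], [0, 0, 0]]}}

```text
clock: 11.63
eef_pos: [0.5784, -0.2379, 0.0613]
tool_rot: [0.167, 0.986, 0.0, -0.0]
ft_force: [-0.5, -0.1, -0.5]
grip_width: 0.0768
```

Emit:
{"name": "jog_arm", "arguments": {"jaw": [0, 0, 0, 0, 0, 0, 0, 0], "linear": [[0, 0, 0], [0, 0, -0.003], [0, 0, -0.01], [0, 0, -0.02], [0, 0, -0.035], [0, 0, -0.055], [0, 0, -0.08], [0, 0, -0.11]], "delta_rot": [[0, 0, 0], [0, 0, 0], [0, 0, 0], [0, 0, 0], [0, 0, 0], [0, 0, 0], [0, 0, 0], [0, 0, 0]]}}

```text
clock: 12.3
eef_pos: [0.5777, -0.2375, 0.1721]
tool_rot: [0.167, 0.986, 0.0, -0.001]
ft_force: [0.2, 0.5, 0.4]
grip_width: 0.0852
```

```bash
python3 go.py 0.4 -0.1 0.25 160.7
```

```text
t 12.3 p [ 0.5777 -0.2375  0.1721] yaw 160.72 q [-0.39   0.528  0.232  1.276 -0.    -1.624] F [0.2 0.5 0.4] M [ 0.01 -0.03 -0.  ] w 0.0852
lin [ 0.2133  0.0712 -0.0775] rot [ 0.01 -0.11  0.02]
```

Backing away for a clear view.

Emit:
{"name": "jog_arm", "arguments": {"jaw": [0, 0, 0, 0, 0, 0, 0, 0], "linear": [[0, 0, -0.02], [0.01, 0, -0.05], [0.03, 0.01, -0.075], [0.06, 0.02, -0.08], [0.09, 0.03, -0.08], [0.12, 0.04, -0.08], [0.15, 0.05, -0.08], [0.17, 0.06, -0.08]], "delta_rot": [[0, 0, 0], [0, 0, 0], [0, 0, 0], [0, 0, 0], [0, 0, 0], [0, 0, 0], [0, 0, 0], [0, 0, 0]]}}

```text
clock: 12.97
eef_pos: [0.4354, -0.1239, 0.2527]
tool_rot: [0.167, 0.986, -0.0, 0.0]
ft_force: [-1.0, 0.0, 0.3]
grip_width: 0.0853
```

```bash
python3 - <<'E'
from h import *
for n,(a,b,c,e) in(("top",(240,100,350,220)),("scene",(175,190,265,275))):
    p,d=bot.camera(n);cv2.imwrite(f'pics/{n}5.png',p[:,:,::-1]);P=pts(n,d);M=masks(p)
    m=np.zeros((384,512),bool);m[b:e,a:c]=M['red'][b:e,a:c];Q=P[m]
    dc=Q[abs(Q[:,2]-.0365)<.006][:,:2];bar=Q[(Q[:,2]>.06)&(Q[:,2]<.08)]
    if len(dc): print(n,len(Q),cv2.minEnclosingCircle((dc*1000).astype(np.float32)),'disc z',np.median(Q[:,2]),'bar z',np.median(bar[:,2]),len(bar))
    w=(370,185,420,240) if n=='scene' else (50,125,110,180)
    m=np.zeros((384,512),bool);m[w[1]:w[3],w[0]:w[2]]=M['blue'][w[1]:w[3],w[0]:w[2]];Q=P[m];Q=Q[abs(Q[:,2]-.07)<.006]
    if len(Q):print('blue',cv2.minEnclosingCircle((Q[:,:2]*1000).astype(np.float32)))
E
python3 go.py 0.577 -0.236 0.0615 160.7
```

```text
blue ((589.3558349609375, 285.1826171875), 42.82181167602539)
scene 740 ((578.3275146484375, -238.77476501464844), 44.91141128540039) disc z 0.03655708180387818 bar z 0.06947862312504627 118
blue ((589.2879638671875, 285.6339111328125), 43.39398193359375)
t 13.07 p [ 0.4354 -0.1232  0.253 ] yaw 160.83 q [-0.276  0.144 -0.103  1.323  0.    -1.512] F [ 0.5 -0.8 -0.1] M [-0.01 -0.03  0.03] w 0.0855
lin [-0.1707 -0.0601  0.1916] rot [0.03 0.04 0.13]
```

View pics/scene5.png

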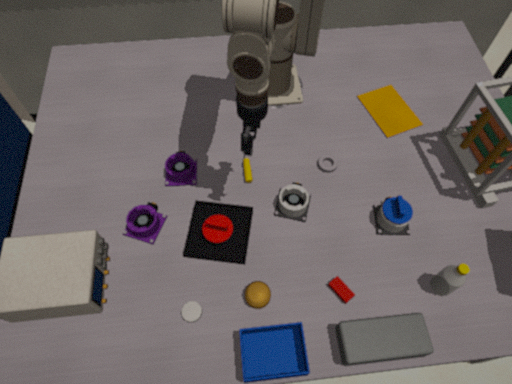

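View pics/top5.png

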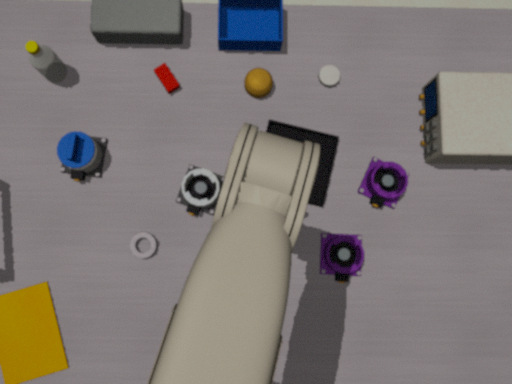

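The scene view shows the cover upright in the tray at (217,229), the bare sensor at (294,200), and the blue cover unmoved at (396,212). In the top view the arm hides the tray. Disc height 36.6 mm and bar 69.5 mm fit a cover standing on the tray floor, and the arm is clear, so I'm handing in.

```bash
python3 -c "
from workcell import bot
print(bot.job_done())"
```

```text
the job is handed in; nothing more can be done
None
```

The red cover is off its sensor and standing upright in the black tray, and I handed the job in at about 13 s. I gripped the bar, pressed the cover down 8.5 mm, turned it 90° anticlockwise while it was down, and lifted it straight off. Then I lowered it into the tray in small steps until it made light contact, let go and backed the arm away.

**Last checks:**
- **Cover:** the scene camera puts its disc centre at (0.578, −0.239), about 3 mm from the tray's centre. The disc top is at 36.6 mm and the bar top at 69.5 mm, as expected for a cover standing level on the tray floor (36.5 and 70.5 mm).
- **Blue cover:** its centre is within 1 mm of where it started.
- **Robot:** the gripper is open, clear of everything and reading almost no force.

The arm blocked the top camera's view of the tray, so only the scene camera confirms the placement. None of the checks failed or disagreed.

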